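# Reset the pipe clamp's ratchet, then clamp the pipe by five clicks and hold

## Robot

A 6-joint arm with a two-finger parallel gripper is mounted at the origin on the work surface. World frame = base frame: x ahead of the robot, y to its left, z up, the work surface at z = 0. Lengths are in mm, angles in rad, forces in N, time in s.
With the tool pointing down it reaches from about 350 to 800 mm from the base axis. Payload 7.3 kg.
Tool frame: the origin (TCP) lies midway between the tips of the shut fingers; the grasp point (between the pads) lies 19 mm behind it; z points along the fingers, y is the line along which they close (so a half turn about z gives the same grasp; the last joint's range is limited). The gripper opens to 85 mm and grips with 20 to 120 N. Pads are 22 mm wide; open, the fingers measure 114 mm over their backs; the gripper's body (76 mm by 85 mm) begins 54 mm behind the grasp point. The pads swing forward as they close: fully open they stand 13 mm farther back than shut.
Start: joints at [1.073, 0.342, 1.524, -0, 1.275, -0.146], TCP at [180.895, 492.871, 231.322] pointing down, gripper open.
Joint ranges: [-2.53, 2.53], [-0.77, 2.02], [0.04, 2.7], [-1, 4.14], [0.28, 2.66], [-3.11, 3.11]. Speed limits (rad/s): [2.57, 2.57, 3.14, 3.14, 3.14, 3.14].

## Interface

Orientations are given as a unit quaternion [x, y, z, w].
In Python, from workcell import arm gives the robot as it stands.
- The arm moves only by the tool carry_out, never from a script. Its argument "rows" is a list of rows, each an object of numbers: "fingers": the finger opening in m, from 0 to 0.0854; "x", "y", "z": the shift along the tool's x, y, z in m; "rx", "ry", "rz": the turn, a rotation vector about the tool's x, y, z in rad. In form: [{"fingers": .., "x": .., "y": .., "z": .., "rx": .., "ry": .., "rz": ..}, ...]. A call has 1 to 5 rows; each row is the pose to reach, as a shift and turn from the pose commanded when the call began, along the tool's axes at that moment; what a row does not reach only later rows make up. A row lasts 1/10 s, in which the tool goes at most 50 mm and 8.59 degrees, less where a joint would pass 70% of its speed; a pose out of reach is approached as far as the arm can. A call with a gripper value outside its range is refused whole. The fingers move at their own pace and stop on an object; the grip force is fixed at half the most. Time passes only in rows, so rows that repeat a pose let the fingers close. It gives the time, the measured TCP pose, the force, the opening and the grip force at its end, in the units of the state.
- arm.get_state(): the state, without advancing time (a new reading comes with each control period).
- arm.get_image(name): name is "scene" or "top"; returns a dict with "image" (420x560x3 uint8, blue, green, red), "intrinsics" (3x3 intrinsics, pixels), "camera_from_world" (4x4, takes a point from world to camera coordinates). Camera axes: x right, y down, z forward; pixel columns grow to the right and rows downward; lengths in mm; the calibration is good to about 2 mm. A picture is of the moment at which its call begins. There is no depth.
- arm.hand_in(): hands the job in; it is judged then, once.
Trained networks look in a picture, given as the dict that the camera call returned (one of the last four; its "shot" number tells which), for a name from the list of things; names that differ only in an ending like _2 or _b are one class to them, and where a whole thing is asked for, a point or a joint stands for the part that bears it (a point fixed in the world has none). Each returns a list of dicts, best first, with "score" (0 to 1); they miss things now and then, are a little off and sometimes report something else, mostly with a low value. They report only what shows in the picture. A call takes as long as a camera call.
- arm.silhouettes(picture, name): "mask" (420x560 bool, what is visible of it) and "bbox" ([left, top, right, bottom] in pixels, round what is visible of it).
The state is a dict: "time": time; "joints": joint angles; "joint_vel": joint speeds; "joint_torque": joint torques, N m; "ee_pos": TCP position; "ee_rot": TCP orientation; "force": force on the tool from outside, world axes, zero at the start; "wrist_torque": the same for the moment, N m; "gripper_width": opening from 0.0 (shut) to 1.0 (fully open); "gripper_force": force on a finger pad.
Only numpy, scipy, OpenCV 4.12 (cv2) and the standard library are available. Lean on these libraries where they do the work, as an engineer would, in place of code of your own. Each camera call takes 0.05 s, during which the arm holds its last target. There are 200 camera calls.

## Task

A metal pipe lies in the bench jig, ready to be soldered, and the jig's ratchet lever still stands some clicks forward from the last job. Press the spring plunger of the jig fully down to its stop so that the lever runs back to zero, let the plunger up, then bring the lever forward exactly five clicks (never past a sixth, which would dent the pipe) and finish while still holding the lever there. Leave everything else on the bench where it is.

Things in the scene. Friction and masses are not known exactly. Their poses are not given: they have to be found in the camera images.
- jig: The bench jig: a fixed plywood board 200 x 290 x 20 mm with the ratchet, plunger, sliding ram and, along its +y side, a pipe (44 mm thick, 340 mm long, parallel to the board's x, top 75 mm above the bench) in wooden V-blocks. Origin: centre of the board's underside, on the bench; z up. It stands elsewhere and turned differently each time.
- lever_axis (a point): Point on the vertical axis about which the lever turns, 70 mm above the bench; at (0, -60 mm) on the board. Around it a flat toothed disc 120 mm across, its top 56 mm above the bench. Studs on the board mark where the arm's tip points at each click, 0 to 7.
- lever_knob (a point): Centre of the top face of the lever's upright round black knob: 22 mm in diameter, standing 46 mm out of a flat steel arm (18 mm wide, its top 68 mm above the bench), knob top 114 mm above the bench, 80 mm from lever_axis, about which it moves on a horizontal circle. Bystanders beside its path are lower than 90 mm.
- ratchet_lever (a joint): Lever angle in rad, growing anticlockwise from above, 0 at rest to 1.5. A click every 0.2 rad: click n drops at n x 0.2 - 0.06, then the pawl stops the lever going back below n x 0.2 - 0.015 (fifth 0.985; sixth drops from 1.13). At 0 the arm points to -130 degrees on the board. Return spring 0.12 N m at 0, 0.22 at 1.0; the force on the knob falls 5 to 10 N at a click. Starts at 0.13 to 0.82.
- plunger_top (a point): Centre of the top of the plunger's round steel head (32 mm in diameter, 10 mm thick, on a thin vertical stem), 94 mm above the bench when fully up, 84 mm from lever_axis at 150 degrees in the board's frame (from its x axis, anticlockwise).
- release_plunger (a joint): Plunger travel in m: 0 up, growing as it is pressed straight down, rigid stop at 0.010. Spring about 6 N at the top, 17 N at the stop. It carries the pawl: over 6 mm down the pawl is clear and the lever runs back to zero in about a second; let go, it springs up. It bobs up to 5 mm as the lever clicks; at rest up to 4 mm down.
- flux_tin: Closed steel tin, 64 mm in diameter, 70 mm tall, loose, on the +x side of the board. Bystander. Origin: centre of its underside.
- v_block: Loose wooden V-block, 90 x 50 mm, about 48 mm tall, on the +x side of the board. Bystander. Origin: centre of its underside.
- tape_roll: Roll of paper tape lying flat, 90 mm across, 24 mm tall, loose, on the board's -y side beyond the lever. Bystander. Origin: centre of its underside.
- brush: Small brush, 170 mm long, lying loose between the board and the robot. Bystander. Origin: its middle, underneath.
- brush_cup: Open red tin cup, 76 mm across, 85 mm tall, loose. Bystander. Origin: centre of its underside.
- mallet: Hammer 240 mm long lying loose on the left of the bench. Bystander. Origin: its middle, underneath.
- wood_stop: Loose wooden bar, 140 x 35 x 30 mm, on the left of the bench. Bystander. Origin: centre of its underside.

How it is judged (in metres and radians):
On the way, in this order (a step that is already met when the one before it is completed fails the run):
1. the plunger is pressed down to its stop and the lever has run back to zero (value of joint release_plunger above 0.0085 m and value of joint ratchet_lever below 0.06 rad), for 0.2 s.
2. the plunger is let up again, the lever still short of its first click (value of joint release_plunger below 0.004 m and contact force between the fingers and release_plunger below 0.1 N and value of joint ratchet_lever below 0.12 rad), for 0.1 s.
3. the lever has been brought to its fifth click (value of joint ratchet_lever between 0.95 and 1.12 rad and contact force between the fingers and ratchet_lever above 0.5 N), for 0.2 s.
At the end, for the whole second after the job is handed in: The lever stands at its fifth click (0.95 to 1.12 rad: past the fifth and short of the sixth), the fingers still hold or push it (over 0.5 N), and the plunger is up (pressed less than 5.5 mm) and untouched (all of step 3 and value of joint release_plunger below 0.0055 m and contact force between the arm and release_plunger below 0.1 N); the arm keeps its last pose, push and grip.
It fails at once if the lever is pushed past the sixth click (value of joint ratchet_lever above 1.17 rad).
It fails at once if a bystander on the bench is displaced by more than 25 mm (distance of any of flux_tin, v_block, tape_roll, brush, brush_cup, mallet, wood_stop from where it was at the start of the episode above 0.025 m).
It also fails if it takes over 70 s, if anything falls off the work surface, if the arm or the gripper's body presses on something with over 40 N, if the wrist force passes 120 N, or if a joint passes its speed limit or range.

## Working session

There is one attempt and no reset: what is moved stays moved. The work goes in short steps, Python scripts to look and compute and a tool call to move; the robot and the scene stay as the last step left them, time stands still between calls to the robot, and variables do not carry over. Pictures are saved under pics/ and viewed, at most 10 in all, crops included, and the job is handed in when it is done.

Besides the shell and the picture viewer there is one more tool, called after "Call:" as a command line: name --argument value ..., lists and objects as JSON in quotes. carry_out: Moves the arm, as the interface text tells. Its arguments: {"type":"object","properties":{"rows":{"type":"array","items":{"type":"object","properties":{"fingers":{"type":"number"},"x":{"type":"number"},"y":{"type":"number"},"z":{"type":"number"},"rx":{"type":"number"},"ry":{"type":"number"},"rz":{"type":"number"}}}}},"required":["rows"]}

```bash
mkdir -p pics; ls
cat > h.py <<'E'
import numpy as np, cv2
from workcell import arm
def ray(p,uv,z):
    K=np.array(p["intrinsics"]);T=np.array(p["camera_from_world"])
    R,t=T[:3,:3],T[:3,3]; c=-R.T@t
    d=R.T@np.linalg.inv(K)@np.array([uv[0],uv[1],1.])
    return c+d*(z-c[2])/d[2]
def proj(p,X):
    T=np.array(p["camera_from_world"]);q=np.array(p["intrinsics"])@(T[:3,:3]@np.array(X,float)+T[:3,3]);return q[:2]/q[2]
E
python3 - <<'E'
from h import *
s=arm.get_state();print(s)
for n in("scene","top"):
    p=arm.get_image(n);cv2.imwrite(f"pics/{n}0.png",p["image"])
    T=np.array(p["camera_from_world"]);print(n,-T[:3,:3].T@T[:3,3])
    for nm,z in(("lever_knob",114),("plunger_top",94),("jig",20)):
        for d in arm.silhouettes(p,nm)[:2]:
            m=d["mask"];ys,xs=np.nonzero(m);print(nm,round(d["score"],2),d["bbox"],xs.mean(),ys.mean(),ray(p,(xs.mean(),ys.mean()),z).round())
E
```

```text
pics
{'time': 0.0, 'joints': array([ 1.07297425e+00,  3.42705556e-01,  1.52503229e+00, -2.00361686e-05,
        1.27541630e+00, -1.45992326e-01]), 'joint_vel': array([-0.00135512,  0.00062926, -0.00116502,  0.00105264,  0.00260316,
        0.00087217]), 'joint_torque': array([-1.08271401e-03, -4.33675897e+01, -2.46013677e+01, -1.16988135e-04,
        7.86811346e-03, -2.28848262e-05]), 'ee_pos': array([180.70457215, 492.47964617, 230.62954997]), 'ee_rot': array([ 1.75006033e-01,  9.84567051e-01, -7.43671198e-04, -2.37919066e-04]), 'force': array([ 0.11103365, -0.34550353,  0.01406398]), 'wrist_torque': array([-0.0328181 ,  0.04582334,  0.03317208]), 'gripper_force': 0.0, 'gripper_width': 0.9977789835732744}
scene [1191.79698107 -407.71618153  661.41471228]
lever_knob 0.82 [233.3, 224.1, 294.9, 256.2] 265.19330601092895 238.3558743169399 [616. -44. 114.]
lever_knob 0.39 [189.8, 265.3, 233.5, 301.7] 211.58962264150944 282.66037735849056 [ 667. -205.  114.]
plunger_top 0.67 [234.3, 221.6, 292.9, 255.4] 265.34641407307174 238.42422192151557 [596. -30.  94.]
plunger_top 0.4 [252.4, 201.0, 265.6, 221.3] 259.2857142857143 210.16326530612244 [491.  22.  94.]
top [ 395.1253908    77.45162039 1009.27329592]
lever_knob 0.7 [274.0, 178.5, 341.1, 228.0] 301.1586046511628 202.49255813953488 [549.   3. 114.]
plunger_top 0.59 [282.4, 226.5, 297.2, 243.5] 288.95714285714286 234.22142857142856 [479.  29.  94.]
jig 0.69 [207.3, 146.7, 341.5, 290.5] 269.7277437588318 211.17522373999057 [542.  73.  20.]
```

View pics/top0.png

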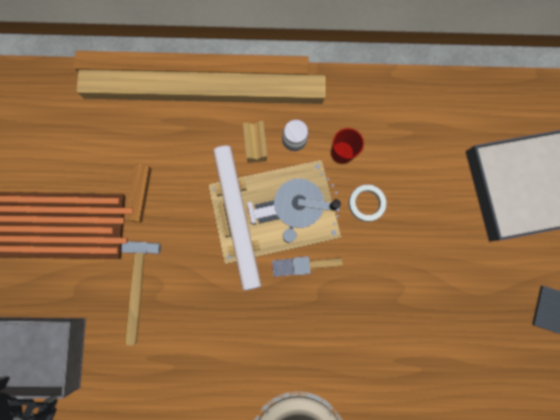

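View pics/scene0.png

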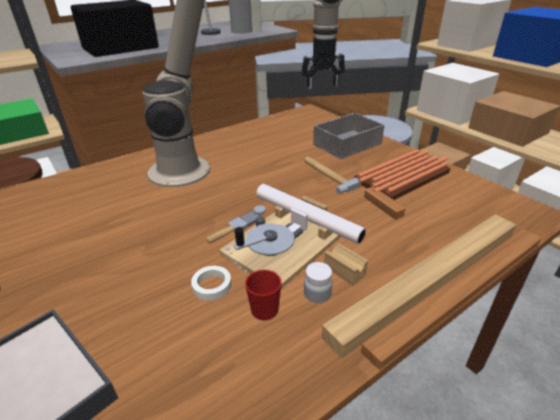

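The top view shows the axis near (300,203), the knob near (335,204), the plunger head near (290,235) and the pipe from (223,150) to (250,287). In the scene view the knob top is near (239,230) and the plunger head near (260,210).

Run:
```python
import cv2,numpy as np
a=cv2.imread("pics/top0.png")[150:270,260:360];b=cv2.imread("pics/scene0.png")[190:270,205:305]
a=cv2.resize(a,(500,600)[:2],interpolation=cv2.INTER_CUBIC)[:600]
a=cv2.resize(cv2.imread("pics/top0.png")[150:270,270:350],(400,600),interpolation=cv2.INTER_CUBIC)
b=cv2.resize(cv2.imread("pics/scene0.png")[190:280,220:300],(400,450),interpolation=cv2.INTER_CUBIC)
b=cv2.copyMakeBorder(b,0,150,0,0,cv2.BORDER_CONSTANT)
cv2.imwrite("pics/c1.png",np.hstack([a,b]))
```

```text
(no output)
```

View pics/c1.png

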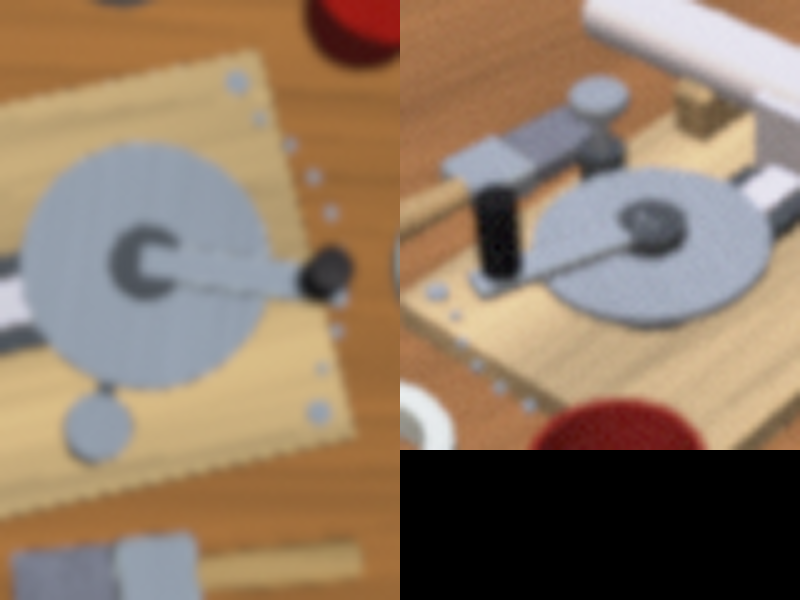

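The crop (5x) gives these pixels. Top: disc centre (299.4,203), plunger (289.6,235.2), knob top (336.4,203), board corners (322.4,160.4) and (341,237.2). Scene: plunger (259.8,209.4), knob top (239.4,227.6), disc (250.2,238.5).

```bash
cat >> h.py <<'E'
def jig(v):
    x,y,a,q,d=v; c,s=np.cos(a),np.sin(a)
    W=lambda X,Y,Z:np.array([x+c*X-s*Y,y+s*X+c*Y,Z])
    A=W(0,-60,56); r=np.radians(150); P=W(84*np.cos(r),-60+84*np.sin(r),94-d)
    k=np.radians(-130)+q; return W,A,P,W(80*np.cos(k),-60+80*np.sin(k),114)
E
python3 - <<'E'
from h import *
from scipy.optimize import least_squares
t=arm.get_image("top");s=arm.get_image("scene")
def pts(v):
    W,A,P,Kn=jig(v)
    return [(t,A,(299.4,203)),(t,P,(289.6,235.2)),(t,Kn,(336.4,203)),(s,P,(259.8,209.4)),(s,Kn,(239.4,227.6)),(s,A,(250.2,238.5)),
     (t,W(-100,-145,20),(341,237.2)),(t,W(100,-145,20),(322.4,160.4))]
f=lambda v:np.r_[np.concatenate([proj(p,X)-u for p,X,u in pts(v)]),(v[4]-2)/8]
for a0 in(-1.8,-1.4,1.4):
    r=least_squares(f,[540,70,a0,.5,2]);print(a0,r.cost,r.x.round(3))
    if r.cost<60:
        print(f(r.x)[:-1].reshape(-1,2).round(1).tolist());W,A,P,K=jig(r.x);print(A,P,K)
        for q in (0,.2,.4,.6,.8,1,1.05):print(q,jig([*r.x[:3],q,0])[3].round(1))
        np.save("v.npy",r.x)
        th=np.array(t["camera_from_world"])
st=arm.get_state()
from scipy.spatial.transform import Rotation as R
print(R.from_quat(st["ee_rot"]).as_matrix().round(3))
for n,p in(("flux_tin",t),("tape_roll",t),("brush",t),("brush_cup",t)):
    for d in arm.silhouettes(p,n)[:1]:
        b=d["bbox"];print(n,d["score"],[ray(p,u,40).round().tolist()[:2] for u in ((b[0],b[1]),(b[2],b[3]))])
E
```

```text
-1.8 158.51720783138646 [5.40662e+02 5.82850e+01 2.22000e-01 4.23000e-01 7.50100e+00]
-1.4 158.5172078394853 [5.40662e+02 5.82850e+01 2.22000e-01 4.23000e-01 7.50100e+00]
1.4 158.51720782828232 [5.40662e+02 5.82850e+01 2.22000e-01 4.23000e-01 7.50200e+00]
[[-0.939  0.345  0.   ]
 [ 0.345  0.939 -0.   ]
 [-0.    -0.    -1.   ]]
flux_tin 0.95 [[767.0, 48.0], [690.0, -16.0]]
tape_roll 0.59 [[609.0, -115.0], [520.0, -211.0]]
brush 0.92 [[426.0, 67.0], [394.0, -102.0]]
brush_cup 0.8 [[749.0, -68.0], [661.0, -161.0]]
```

Run:
```python
from h import *
from scipy.optimize import least_squares
t=arm.get_image("top");s=arm.get_image("scene")
def pts(v):
    W,A,P,Kn=jig(v)
    return [(t,A,(299.4,203)),(t,P,(289.6,235.2)),(t,Kn,(336.4,203)),(s,P,(259.8,209.4)),(s,Kn,(239.4,227.6)),(s,A,(250.2,238.5)),
     (t,W(-100,-145,20),(341,237.2)),(t,W(100,-145,20),(322.4,160.4))]
f=lambda v:np.r_[np.concatenate([proj(p,X)-u for p,X,u in pts(v)]),(v[4]-2)/8]
r=least_squares(f,[540,70,.2,.5,2],loss="soft_l1");print(r.x.round(3));print(f(r.x)[:-1].reshape(-1,2).round(1).tolist())
for p,X,u in pts(r.x):print(ray(p,u,X[2]).round(1),X.round(1))
```

```text
[5.4454e+02 6.1897e+01 2.2500e-01 3.5800e-01 6.8220e+00]
[[-0.2, -0.2], [-0.4, -0.1], [0.2, 0.1], [-1.1, -0.2], [-2.0, 1.4], [18.5, -0.9], [-0.2, 0.4], [-0.1, -0.5]]
[557.4   2.9  56. ] [557.9   3.4  56. ]
[477.4  27.3  87.2] [477.6  28.2  87.2]
[548.9 -75.6 114. ] [548.7 -76.1 114. ]
[480.   29.9  87.2] [477.6  28.2  87.2]
[547.  -69.6 114. ] [548.7 -76.1 114. ]
[533.3 -35.3  56. ] [557.9   3.4  56. ]
[ 480.4 -102.2   20. ] [ 479.3 -101.7   20. ]
[673.  -57.3  20. ] [674.3 -57.2  20. ]
```

Run:
```python
from h import *
from scipy.optimize import least_squares
t=arm.get_image("top");s=arm.get_image("scene")
def pts(v):
    W,A,P,Kn=jig(v)
    return [(t,A,(299.4,203)),(t,P,(289.6,235.2)),(t,Kn,(336.4,203)),(s,P,(259.8,209.4)),(s,Kn,(239.4,227.6)),(s,A,(270.2,238.5)),
     (t,W(-100,-145,20),(341,237.2)),(t,W(100,-145,20),(322.4,160.4))]
f=lambda v:np.r_[np.concatenate([proj(p,X)-u for p,X,u in pts(v)]),(v[4]-2)/4]
r=least_squares(f,[540,70,.2,.5,2],loss="soft_l1");print(r.x.round(3));print(f(r.x)[:-1].reshape(-1,2).round(1).tolist())
for p,X,u in pts(r.x):print(ray(p,u,X[2]).round(1),X.round(1))
np.save("v.npy",r.x)
for q in (0,.2,.4,.6,.8,1,1.05):print(q,jig([*r.x[:3],q,0])[3].round(1))
```

```text
[5.45284e+02 6.25080e+01 2.24000e-01 3.50000e-01 5.54300e+00]
[[-0.5, -0.5], [-0.6, -0.5], [-0.1, 0.1], [-0.7, -0.5], [-1.8, 1.3], [-1.1, -0.9], [-0.4, 0.1], [-0.3, -0.8]]
[557.4   2.9  56. ] [558.6   4.   56. ]
[477.3  27.4  88.5] [478.4  28.8  88.5]
[548.9 -75.6 114. ] [548.7 -75.4 114. ]
[481.6  29.   88.5] [478.4  28.8  88.5]
[547.  -69.6 114. ] [548.7 -75.4 114. ]
[563.1   4.3  56. ] [558.6   4.   56. ]
[ 480.4 -102.2   20. ] [ 480.  -101.1   20. ]
[673.  -57.3  20. ] [675.  -56.7  20. ]
0 [522.1 -67.2 114. ]
0.2 [537. -73. 114.]
0.4 [552.7 -75.8 114. ]
0.6 [568.7 -75.4 114. ]
0.8 [584.2 -71.8 114. ]
1 [598.8 -65.2 114. ]
1.05 [602.2 -63.1 114. ]
```

Call:
carry_out --rows '[{"fingers": 0, "x": -0.04, "y": -0.03, "z": 0.006, "rz": 0.13}, {"fingers": 0, "x": -0.08, "y": -0.06, "z": 0.012, "rz": 0.26}, {"fingers": 0, "x": -0.12, "y": -0.09, "z": 0.018, "rz": 0.39}, {"fingers": 0, "x": -0.16, "y": -0.12, "z": 0.024, "rz": 0.52}, {"fingers": 0, "x": -0.2, "y": -0.15, "z": 0.03, "rz": 0.65}]'

```text
invalid input
```

```bash
cat >> h.py <<'E'
from scipy.spatial.transform import Rotation as R
def go(x,y,z,yaw=None):
    "shift in tool axes (mm) and rz to reach world x,y,z with tool y axis at yaw"
    s=arm.get_state();M=R.from_quat(s["ee_rot"]).as_matrix();e=np.array(s["ee_pos"])
    cy=np.arctan2(M[1,1],M[0,1])
    print("t",s["time"],"ee",e.round(1),"yaw",round(cy,3),"F",np.round(s["force"],1),"w",round(s["gripper_width"],3),"gf",s["gripper_force"])
    print("shift",(M.T@(np.array([x,y,z])-e)).round(1),"rz",None if yaw is None else round(-((yaw-cy+np.pi)%(2*np.pi)-np.pi),3))
E
python3 -c "
from h import *
go(478.5,28.5,130,-.47)"
```

```text
t 0.9 ee [180.9 492.9 231.3] yaw 1.219 F [-0.6 -0.1  0.6] w 1.001 gf 0.0
shift [-439.4 -333.4  101.3] rz 1.689
```

Call:
carry_out --rows '[{"fingers": 0.0, "x": -0.04, "y": -0.03, "z": 0.006, "rx": 0, "ry": 0, "rz": 0.13}, {"fingers": 0.0, "x": -0.08, "y": -0.06, "z": 0.012, "rx": 0, "ry": 0, "rz": 0.26}, {"fingers": 0.0, "x": -0.12, "y": -0.09, "z": 0.018, "rx": 0, "ry": 0, "rz": 0.39}, {"fingers": 0.0, "x": -0.16, "y": -0.12, "z": 0.024, "rx": 0, "ry": 0, "rz": 0.52}, {"fingers": 0.0, "x": -0.2, "y": -0.15, "z": 0.03, "rx": 0, "ry": 0, "rz": 0.65}]'

```text
time: 1.4
ee_pos: [316.7, 283.0, 201.6]
ee_rot: [0.482, 0.876, 0.0, 0.0]
force: [1.4, -0.1, -0.2]
gripper_width: 0.144
gripper_force: 0.0
```

```bash
python3 -c "
from h import *
go(478.5,28.5,130,-.47)"
```

```text
t 1.4 ee [316.7 283.  201.6] yaw 0.564 F [ 1.4 -0.1 -0.2] w 0.144 gf 0.0
shift [-301.6    0.5   71.6] rz 1.034
```

Call:
carry_out --rows '[{"fingers": 0.0, "x": -0.045, "y": 0, "z": 0.01, "rx": 0, "ry": 0, "rz": 0.14}, {"fingers": 0.0, "x": -0.09, "y": 0, "z": 0.02, "rx": 0, "ry": 0, "rz": 0.28}, {"fingers": 0.0, "x": -0.135, "y": 0, "z": 0.03, "rx": 0, "ry": 0, "rz": 0.42}, {"fingers": 0.0, "x": -0.18, "y": 0, "z": 0.04, "rx": 0, "ry": 0, "rz": 0.56}, {"fingers": 0.0, "x": -0.225, "y": 0, "z": 0.05, "rx": 0, "ry": 0, "rz": 0.7}]'

```text
time: 1.9
ee_pos: [438.1, 93.3, 151.4]
ee_rot: [0.754, 0.657, 0.0, 0.0]
force: [0.9, 0.9, 0.7]
gripper_width: -0.0
gripper_force: 0.0
```

```bash
python3 -c "
from h import *
go(478.5,28.5,130,-.47)"
```

```text
t 1.9 ee [438.1  93.3 151.4] yaw -0.137 F [0.9 0.9 0.7] w -0.0 gf 0.0
shift [-58.7  48.8  21.4] rz 0.333
```

Call:
carry_out --rows '[{"fingers": 0.0, "x": -0.03, "y": 0.025, "z": 0.005, "rx": 0, "ry": 0, "rz": 0.12}, {"fingers": 0.0, "x": -0.0587, "y": 0.0488, "z": 0.01, "rx": 0, "ry": 0, "rz": 0.24}, {"fingers": 0.0, "x": -0.0587, "y": 0.0488, "z": 0.0214, "rx": 0, "ry": 0, "rz": 0.333}, {"fingers": 0.0, "x": -0.0587, "y": 0.0488, "z": 0.0214, "rx": 0, "ry": 0, "rz": 0.333}]'

```text
time: 2.3
ee_pos: [477.4, 29.6, 128.8]
ee_rot: [0.852, 0.524, -0.001, -0.001]
force: [-0.3, 1.0, 0.1]
gripper_width: 0.002
gripper_force: 0.0
```

Run:
```python
from h import *
go(478.5,28.5,84,-.47)
ims=[]
for n,X in(("top",(478,28,94)),("scene",(478,28,94))):
    p=arm.get_image(n);u=proj(p,X);print(n,u,proj(p,arm.get_state()["ee_pos"]))
    x,y=(u-40).astype(int);ims.append(cv2.resize(p["image"][y:y+80,x:x+80],(400,400),interpolation=cv2.INTER_CUBIC))
cv2.imwrite("pics/c2.png",np.hstack(ims))
```

```text
t 2.3 ee [477.4  29.6 128.8] yaw -0.467 F [-0.3  1.   0.1] w 0.002 gf 0.0
shift [-0.5  1.6 44.8] rz 0.003
top [289.47258986 234.65668527] [289.30460387 233.4583572 ]
scene [258.63421115 207.14522435] [258.77840966 194.99476687]
```

View pics/c2.png

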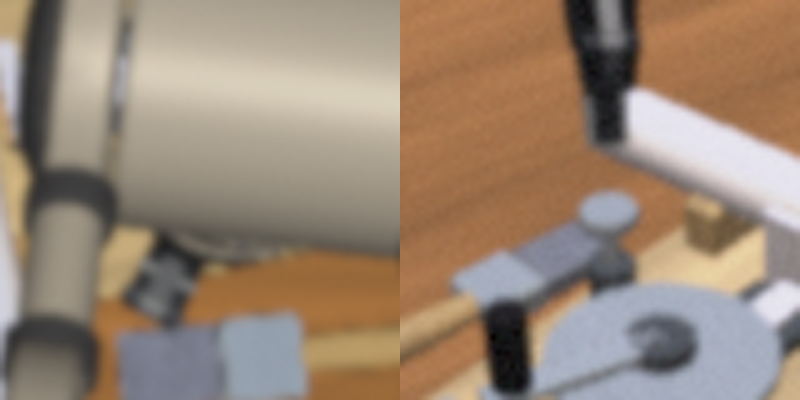

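The fingertips, at (608,142) in the right-hand crop, sit right above the plunger head at (609,210). Pressing down now.

Call:
carry_out --rows '[{"fingers": 0.0, "x": 0, "y": 0.001, "z": 0.015, "rx": 0, "ry": 0, "rz": 0}, {"fingers": 0.0, "x": 0, "y": 0.001, "z": 0.03, "rx": 0, "ry": 0, "rz": 0}, {"fingers": 0.0, "x": 0, "y": 0.001, "z": 0.038, "rx": 0, "ry": 0, "rz": 0}, {"fingers": 0.0, "x": 0, "y": 0.001, "z": 0.042, "rx": 0, "ry": 0, "rz": 0}, {"fingers": 0.0, "x": 0, "y": 0.001, "z": 0.042, "rx": 0, "ry": 0, "rz": 0}]'

```text
time: 2.9
ee_pos: [478.4, 30.8, 89.0]
ee_rot: [0.85, 0.526, -0.0, -0.0]
force: [-4.8, 0.7, 10.8]
gripper_width: 0.002
gripper_force: 5.5
```

Call:
carry_out --rows '[{"fingers": 0.0, "x": 0, "y": 0, "z": 0.002, "rx": 0, "ry": 0, "rz": 0}, {"fingers": 0.0, "x": 0, "y": 0, "z": 0.004, "rx": 0, "ry": 0, "rz": 0}, {"fingers": 0.0, "x": 0, "y": 0, "z": 0.005, "rx": 0, "ry": 0, "rz": 0}, {"fingers": 0.0, "x": 0, "y": 0, "z": 0.005, "rx": 0, "ry": 0, "rz": 0}]'

```text
time: 3.3
ee_pos: [478.4, 30.8, 84.9]
ee_rot: [0.85, 0.526, 0.0, -0.0]
force: [-6.1, 1.6, 15.9]
gripper_width: 0.0
gripper_force: 7.7
```

Call:
carry_out --rows '[{"fingers": 0.0, "x": 0, "y": 0, "z": 0.001, "rx": 0, "ry": 0, "rz": 0}, {"fingers": 0.0, "x": 0, "y": 0, "z": 0.002, "rx": 0, "ry": 0, "rz": 0}, {"fingers": 0.0, "x": 0, "y": 0, "z": 0.0025, "rx": 0, "ry": 0, "rz": 0}]'

```text
time: 3.6
ee_pos: [478.7, 30.8, 83.9]
ee_rot: [0.85, 0.527, 0.001, 0.0]
force: [-11.5, 1.6, 33.8]
gripper_width: -0.0
gripper_force: 16.5
```

Call:
carry_out --rows '[{"fingers": 0.0, "x": 0, "y": 0, "z": 0, "rx": 0, "ry": 0, "rz": 0}, {"fingers": 0.0, "x": 0, "y": 0, "z": 0, "rx": 0, "ry": 0, "rz": 0}, {"fingers": 0.0, "x": 0, "y": 0, "z": 0, "rx": 0, "ry": 0, "rz": 0}, {"fingers": 0.0, "x": 0, "y": 0, "z": 0, "rx": 0, "ry": 0, "rz": 0}, {"fingers": 0.0, "x": 0, "y": 0, "z": 0, "rx": 0, "ry": 0, "rz": 0}]'

```text
time: 4.1
ee_pos: [478.6, 30.8, 83.9]
ee_rot: [0.85, 0.527, 0.001, 0.0]
force: [-10.6, 0.7, 28.6]
gripper_width: 0.002
gripper_force: 14.3
```

Run:
```python
from h import *
go(478.5,28.5,84,-.47)
v=np.load("v.npy")
p=arm.get_image("scene");im=cv2.resize(p["image"][180:280,210:310],(600,600),interpolation=cv2.INTER_CUBIC)
for q in(0,.2,.35):
    u=(proj(p,jig([*v[:3],q,0])[3])-[210,180])*6;cv2.circle(im,tuple(u.astype(int)),3,(0,0,255),-1)
cv2.imwrite("pics/c3.png",im)
```

```text
t 4.1 ee [478.6  30.8  83.9] yaw -0.462 F [-10.6   0.7  28.6] w 0.002 gf 14.304107743373606
shift [-2.1  0.9 -0.1] rz 0.008
```

View pics/c3.png

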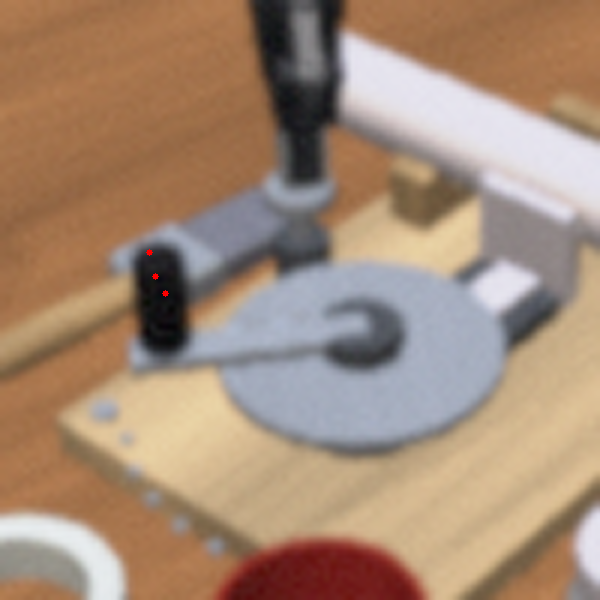

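The plunger is at its stop (z 84, about 30 N). The knob top, at about (158,250), is back at the predicted zero mark. I'll hold briefly and then lift.

Call:
carry_out --rows '[{"fingers": 0.0, "x": 0, "y": 0, "z": 0, "rx": 0, "ry": 0, "rz": 0}, {"fingers": 0.0, "x": 0, "y": 0, "z": 0, "rx": 0, "ry": 0, "rz": 0}, {"fingers": 0.0, "x": 0, "y": 0, "z": 0, "rx": 0, "ry": 0, "rz": 0}]'

```text
time: 4.45
ee_pos: [478.7, 30.8, 83.9]
ee_rot: [0.85, 0.527, 0.001, 0.0]
force: [-9.9, 1.9, 28.7]
gripper_width: 0.006
gripper_force: 14.3
```

Call:
carry_out --rows '[{"fingers": 0.0, "x": 0, "y": 0, "z": -0.015, "rx": 0, "ry": 0, "rz": 0}, {"fingers": 0.0, "x": 0, "y": 0, "z": -0.03, "rx": 0, "ry": 0, "rz": 0}, {"fingers": 0.0, "x": 0, "y": 0, "z": -0.06, "rx": 0, "ry": 0, "rz": 0}, {"fingers": 0.05, "x": 0, "y": 0, "z": -0.09, "rx": 0, "ry": 0, "rz": 0}, {"fingers": 0.05, "x": 0, "y": 0, "z": -0.09, "rx": 0, "ry": 0, "rz": 0}]'

```text
time: 4.95
ee_pos: [481.2, 30.3, 175.0]
ee_rot: [0.85, 0.526, 0.004, 0.003]
force: [0.2, 0.0, -0.4]
gripper_width: 0.33
gripper_force: 0.0
```

Run:
```python
from h import *
v=np.load("v.npy");W,A,P,K=jig([*v[:3],0,0]);print(A,K)
p=arm.get_image("scene");print(proj(p,K),ray(p,(236.3,221.7),114))
go(*K[:2],170,v[2]-np.radians(130)+np.pi/2)
p=arm.get_image("top")
im=cv2.resize(p["image"][150:270,270:370],(500,600),interpolation=cv2.INTER_CUBIC)
cv2.imwrite("pics/c4.png",im);print(proj(p,K))
```

```text
[558.60983903   4.00673616  56.        ] [522.08259555 -67.16741986 114.        ]
[234.87326811 222.1485898 ] [522.57428356 -63.53811775 114.        ]
t 5.0 ee [480.   30.4 173. ] yaw -0.462 F [-0.1  0.5 -0. ] w 0.42 gf 0.0
shift [-68.6  81.1   3.2] rz 0.012
[332.74428514 214.77549014]
```

View pics/c4.png

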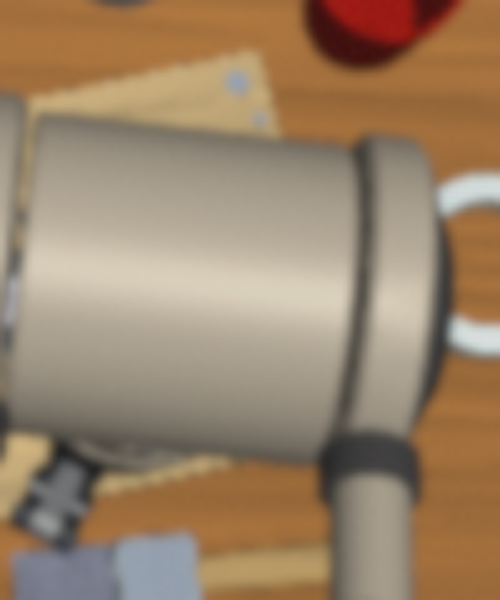

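The top view is blocked by the wrist; only the board corner shows, near (255,55). I'll go by the model plus the scene ray.

Call:
carry_out --rows '[{"fingers": 0.05, "x": -0.022, "y": 0.027, "z": 0, "rx": 0, "ry": 0, "rz": 0}, {"fingers": 0.05, "x": -0.045, "y": 0.054, "z": 0, "rx": 0, "ry": 0, "rz": 0.01}, {"fingers": 0.05, "x": -0.067, "y": 0.0805, "z": 0, "rx": 0, "ry": 0, "rz": 0.01}, {"fingers": 0.05, "x": -0.067, "y": 0.0805, "z": 0.03, "rx": 0, "ry": 0, "rz": 0.01}, {"fingers": 0.05, "x": -0.067, "y": 0.0805, "z": 0.04, "rx": 0, "ry": 0, "rz": 0.01}]'

```text
time: 5.55
ee_pos: [518.9, -66.0, 127.3]
ee_rot: [0.854, 0.521, -0.002, -0.002]
force: [-0.0, 0.9, -1.0]
gripper_width: 0.584
gripper_force: 0.0
```

Run:
```python
from h import *
go(522.3,-65.8,92,-.475)
p=arm.get_image("scene")
im=cv2.resize(p["image"][170:270,190:290],(600,600),interpolation=cv2.INTER_CUBIC)
cv2.imwrite("pics/c5.png",im);print((proj(p,arm.get_state()["ee_pos"])-[190,170])*6)
```

```text
t 5.55 ee [518.9 -66.  127.3] yaw -0.475 F [-0.   0.9 -1. ] w 0.584 gf 0.0
shift [ 1.8  3.1 35.3] rz -0.0
[265.95732487 280.68552586]
```

View pics/c5.png

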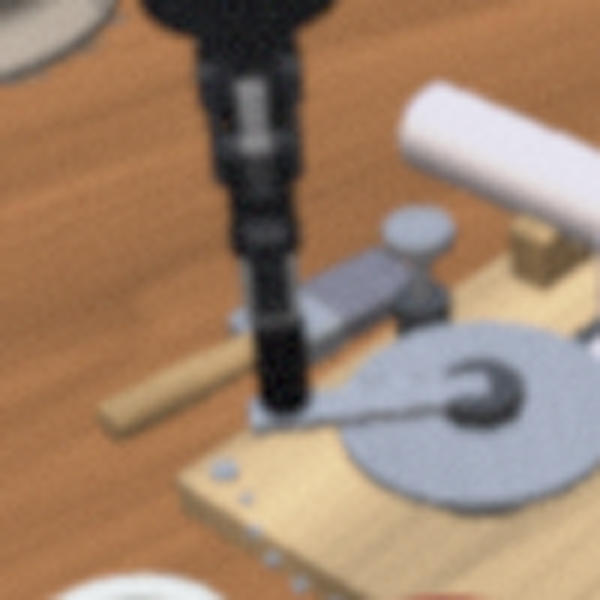

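The finger covers columns 245–300 and the knob below it is centred near x=281, so the knob lies about 3 mm further towards the axis. I'll shift by that much and descend.

Call:
carry_out --rows '[{"fingers": 0.05, "x": 0.0035, "y": 0.003, "z": 0.01, "rx": 0, "ry": 0, "rz": 0}, {"fingers": 0.05, "x": 0.0035, "y": 0.003, "z": 0.02, "rx": 0, "ry": 0, "rz": 0}, {"fingers": 0.05, "x": 0.0035, "y": 0.003, "z": 0.03, "rx": 0, "ry": 0, "rz": 0}, {"fingers": 0.05, "x": 0.0035, "y": 0.003, "z": 0.037, "rx": 0, "ry": 0, "rz": 0}, {"fingers": 0.05, "x": 0.0035, "y": 0.003, "z": 0.037, "rx": 0, "ry": 0, "rz": 0}]'

```text
time: 6.1
ee_pos: [524.4, -63.8, 92.6]
ee_rot: [0.853, 0.521, -0.001, -0.001]
force: [0.1, -0.7, 0.3]
gripper_width: 0.586
gripper_force: 0.0
```

Call:
carry_out --rows '[{"fingers": 0.03, "x": 0, "y": 0, "z": 0, "rx": 0, "ry": 0, "rz": 0}, {"fingers": 0.03, "x": 0, "y": 0, "z": 0, "rx": 0, "ry": 0, "rz": 0}, {"fingers": 0.026, "x": 0, "y": 0, "z": 0, "rx": 0, "ry": 0, "rz": 0}, {"fingers": 0.024, "x": 0, "y": 0, "z": 0, "rx": 0, "ry": 0, "rz": 0}, {"fingers": 0.024, "x": 0, "y": 0, "z": 0, "rx": 0, "ry": 0, "rz": 0}]'

```text
time: 6.6
ee_pos: [525.2, -64.2, 93.8]
ee_rot: [0.853, 0.521, 0.0, 0.0]
force: [-0.0, -0.4, 0.0]
gripper_width: 0.282
gripper_force: 0.0
```

Call:
carry_out --rows '[{"fingers": 0.015, "x": 0, "y": 0, "z": 0, "rx": 0, "ry": 0, "rz": 0}, {"fingers": 0.015, "x": 0, "y": 0, "z": 0, "rx": 0, "ry": 0, "rz": 0}, {"fingers": 0.015, "x": 0, "y": 0, "z": 0, "rx": 0, "ry": 0, "rz": 0}]'

```text
time: 6.9
ee_pos: [524.8, -64.0, 94.0]
ee_rot: [0.853, 0.521, -0.0, -0.0]
force: [-2.2, 1.2, 5.6]
gripper_width: 0.234
gripper_force: 58.5
```

Run:
```python
from h import *
go(522.3,-65.8,92,-.475)
p=arm.get_image("scene")
im=cv2.resize(p["image"][170:270,190:290],(600,600),interpolation=cv2.INTER_CUBIC)
cv2.imwrite("pics/c6.png",im)
```

```text
t 6.9 ee [524.8 -64.   94. ] yaw -0.474 F [-2.2  1.2  5.6] w 0.234 gf 58.47919821739197
shift [-2.7 -1.4  2. ] rz 0.001
```

View pics/c6.png

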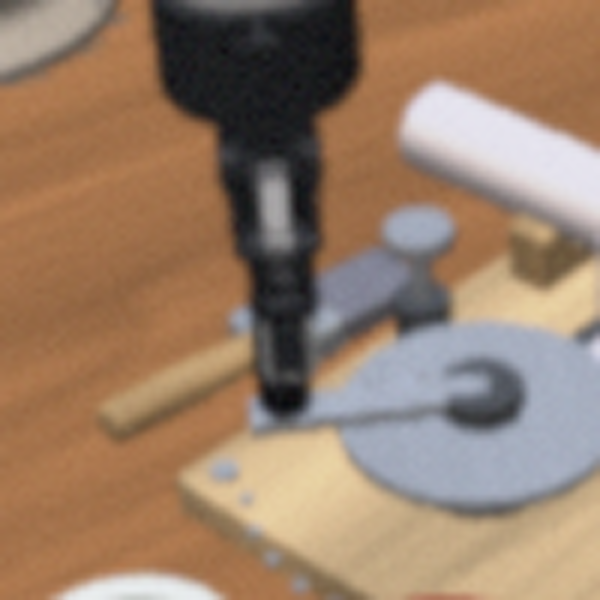

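The knob is gripped: width 20 mm, grip force 58 N, TCP at q≈0.01 by the model. Next I'll swing it round the axis (r≈78 mm) in steps of 0.2 rad.

Call:
carry_out --rows '[{"fingers": 0.015, "x": 0.0001, "y": 0.0031, "z": 0, "rx": 0, "ry": 0, "rz": -0.04}, {"fingers": 0.015, "x": 0.0003, "y": 0.0062, "z": 0, "rx": 0, "ry": 0, "rz": -0.08}, {"fingers": 0.015, "x": 0.0006, "y": 0.0093, "z": 0, "rx": 0, "ry": 0, "rz": -0.12}, {"fingers": 0.015, "x": 0.001, "y": 0.0124, "z": 0, "rx": 0, "ry": 0, "rz": -0.16}, {"fingers": 0.015, "x": 0.0016, "y": 0.0155, "z": 0, "rx": 0, "ry": 0, "rz": -0.2}]'

```text
time: 7.45
ee_pos: [536.4, -67.9, 93.9]
ee_rot: [0.796, 0.605, -0.002, -0.003]
force: [-4.4, 1.5, 6.7]
gripper_width: 0.231
gripper_force: 59.2
```

```bash
cat >> h.py <<'E'
def ang():
    s=arm.get_state();e=np.array(s["ee_pos"]);d=e[:2]-[558.6,4.0];a=np.arctan2(d[1],d[0])
    go(*e);print("r",np.hypot(*d).round(1),"q",round(a-np.arctan2(-68,-33.8),3),"Ft",(s["force"][:2]@[-np.sin(a),np.cos(a)]).round(1),"Fr",(s["force"][:2]@[np.cos(a),np.sin(a)]).round(1),"tq",np.round(s["wrist_torque"],2))
E
python3 -c "
from h import *
ang()"
```

```text
t 7.45 ee [536.4 -67.9  93.9] yaw -0.272 F [-4.4  1.5  6.7] w 0.231 gf 59.1928893327713
shift [0. 0. 0.] rz None
r 75.3 q 0.162 Ft -4.7 Fr -0.2 tq [0.36 0.56 0.82]
```

Call:
carry_out --rows '[{"fingers": 0.015, "x": 0.0001, "y": 0.0031, "z": 0, "rx": 0, "ry": 0, "rz": -0.04}, {"fingers": 0.015, "x": 0.0003, "y": 0.0062, "z": 0, "rx": 0, "ry": 0, "rz": -0.08}, {"fingers": 0.015, "x": 0.0006, "y": 0.0093, "z": 0, "rx": 0, "ry": 0, "rz": -0.12}, {"fingers": 0.015, "x": 0.001, "y": 0.0124, "z": 0, "rx": 0, "ry": 0, "rz": -0.16}, {"fingers": 0.015, "x": 0.0016, "y": 0.0155, "z": 0, "rx": 0, "ry": 0, "rz": -0.2}]'

```text
time: 7.95
ee_pos: [554.1, -71.8, 94.0]
ee_rot: [0.733, 0.681, -0.0, -0.001]
force: [-4.8, 3.5, 7.1]
gripper_width: 0.234
gripper_force: 60.1
```

```bash
python3 -c "
from h import *
ang()"
```

```text
t 7.95 ee [554.1 -71.8  94. ] yaw -0.073 F [-4.8  3.5  7.1] w 0.234 gf 60.143253207206726
shift [0. 0. 0.] rz None
r 76.0 q 0.402 Ft -5.0 Fr -3.2 tq [ 0.44  0.93 -0.43]
```

Call:
carry_out --rows '[{"fingers": 0.015, "x": 0.0001, "y": 0.0031, "z": 0, "rx": 0, "ry": 0, "rz": -0.04}, {"fingers": 0.015, "x": 0.0003, "y": 0.0062, "z": 0, "rx": 0, "ry": 0, "rz": -0.08}, {"fingers": 0.015, "x": 0.0006, "y": 0.0093, "z": 0, "rx": 0, "ry": 0, "rz": -0.12}, {"fingers": 0.015, "x": 0.001, "y": 0.0124, "z": 0, "rx": 0, "ry": 0, "rz": -0.16}, {"fingers": 0.015, "x": 0.0016, "y": 0.0155, "z": 0, "rx": 0, "ry": 0, "rz": -0.2}]'

```text
time: 8.45
ee_pos: [569.7, -71.2, 94.0]
ee_rot: [0.661, 0.75, 0.0, -0.001]
force: [-7.5, 4.0, 8.4]
gripper_width: 0.232
gripper_force: 60.4
```

```bash
python3 -c "
from h import *
ang()"
```

```text
t 8.45 ee [569.7 -71.2  94. ] yaw 0.127 F [-7.5  4.   8.4] w 0.232 gf 60.35532832145691
shift [0. 0. 0.] rz None
r 76.0 q 0.608 Ft -6.9 Fr -5.1 tq [ 0.41  1.17 -0.32]
```

Call:
carry_out --rows '[{"fingers": 0.015, "x": 0.0001, "y": 0.0031, "z": 0, "rx": 0, "ry": 0, "rz": -0.04}, {"fingers": 0.015, "x": 0.0003, "y": 0.0062, "z": 0, "rx": 0, "ry": 0, "rz": -0.08}, {"fingers": 0.015, "x": 0.0006, "y": 0.0093, "z": 0, "rx": 0, "ry": 0, "rz": -0.12}, {"fingers": 0.015, "x": 0.001, "y": 0.0124, "z": 0, "rx": 0, "ry": 0, "rz": -0.16}, {"fingers": 0.015, "x": 0.0016, "y": 0.0155, "z": 0, "rx": 0, "ry": 0, "rz": -0.2}]'

```text
time: 8.95
ee_pos: [582.0, -67.7, 93.9]
ee_rot: [0.582, 0.813, -0.002, -0.004]
force: [-7.2, 4.3, 7.4]
gripper_width: 0.229
gripper_force: 60.6
```

```bash
python3 -c "
from h import *
ang()
v=np.load('v.npy');p=arm.get_image('scene')
cv2.imwrite('pics/c7.png',cv2.resize(p['image'][170:290,190:310],(600,600),interpolation=cv2.INTER_CUBIC))"
```

```text
t 8.95 ee [582.  -67.7  93.9] yaw 0.329 F [-7.2  4.3  7.4] w 0.229 gf 60.5981969833374
shift [0. 0. 0.] rz None
r 75.4 q 0.777 Ft -5.5 Fr -6.3 tq [0.94 1.5  0.86]
```

View pics/c7.png

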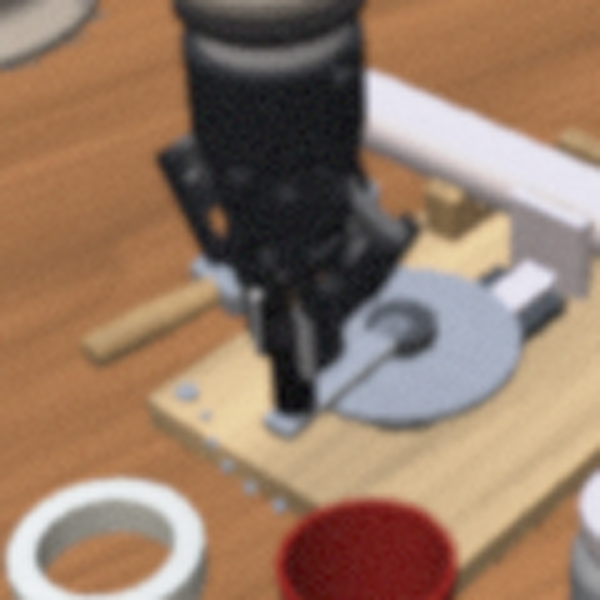

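The arm tip at (283,428) stands above the 4th-click stud at (279,505). Now the fifth click, slower.

Call:
carry_out --rows '[{"fingers": 0.015, "x": 0.0001, "y": 0.0031, "z": 0, "rx": 0, "ry": 0, "rz": -0.04}, {"fingers": 0.015, "x": 0.0003, "y": 0.0062, "z": 0, "rx": 0, "ry": 0, "rz": -0.08}, {"fingers": 0.015, "x": 0.0006, "y": 0.0093, "z": 0, "rx": 0, "ry": 0, "rz": -0.12}]'

```text
time: 9.3
ee_pos: [589.7, -64.5, 93.8]
ee_rot: [0.532, 0.847, -0.003, -0.005]
force: [-20.1, -0.7, 14.7]
gripper_width: 0.232
gripper_force: 61.6
```

```bash
python3 -c "
from h import *
ang()"
```

```text
t 9.3 ee [589.7 -64.5  93.8] yaw 0.449 F [-20.1  -0.7  14.7] w 0.232 gf 61.6134238243103
shift [0. 0. 0.] rz None
r 75.3 q 0.887 Ft -18.6 Fr -7.6 tq [-0.07  3.3   0.32]
```

Call:
carry_out --rows '[{"fingers": 0.015, "x": 0, "y": 0.0016, "z": 0, "rx": 0, "ry": 0, "rz": -0.02}, {"fingers": 0.015, "x": 0.0001, "y": 0.0031, "z": 0, "rx": 0, "ry": 0, "rz": -0.04}, {"fingers": 0.015, "x": 0.0002, "y": 0.0047, "z": 0, "rx": 0, "ry": 0, "rz": -0.06}]'

```text
time: 9.6
ee_pos: [592.4, -63.1, 93.8]
ee_rot: [0.507, 0.862, -0.004, -0.006]
force: [-25.2, -4.1, 19.7]
gripper_width: 0.23
gripper_force: 62.0
```

```bash
python3 -c "
from h import *
ang()"
```

```text
t 9.6 ee [592.4 -63.1  93.8] yaw 0.507 F [-25.2  -4.1  19.7] w 0.23 gf 62.00692176818848
shift [0. 0. 0.] rz None
r 75.1 q 0.928 Ft -24.3 Fr -7.7 tq [-0.58  3.93 -0.1 ]
```

Call:
carry_out --rows '[{"fingers": 0.015, "x": 0, "y": 0.0016, "z": 0, "rx": 0, "ry": 0, "rz": -0.02}, {"fingers": 0.015, "x": 0.0001, "y": 0.0031, "z": 0, "rx": 0, "ry": 0, "rz": -0.04}, {"fingers": 0.015, "x": 0.0001, "y": 0.0031, "z": 0, "rx": 0, "ry": 0, "rz": -0.04}]'

```text
time: 9.9
ee_pos: [597.3, -60.7, 93.8]
ee_rot: [0.489, 0.872, -0.002, -0.004]
force: [-16.4, -0.2, 12.6]
gripper_width: 0.229
gripper_force: 61.3
```

```bash
python3 -c "
from h import *
ang()"
```

```text
t 9.9 ee [597.3 -60.7  93.8] yaw 0.549 F [-16.4  -0.2  12.6] w 0.229 gf 61.2801468372345
shift [0. 0. 0.] rz None
r 75.4 q 1.0 Ft -14.2 Fr -8.2 tq [0.1 2.6 0.7]
```

The tangential force fell from 24 to 14 N between q 0.93 and 1.00, which is the fifth click. I'll hold, check and hand in.

Call:
carry_out --rows '[{"fingers": 0.015, "x": 0, "y": 0.0005, "z": 0, "rx": 0, "ry": 0, "rz": -0.005}, {"fingers": 0.015, "x": 0, "y": 0.0005, "z": 0, "rx": 0, "ry": 0, "rz": -0.005}, {"fingers": 0.015, "x": 0, "y": 0.0005, "z": 0, "rx": 0, "ry": 0, "rz": -0.005}, {"fingers": 0.015, "x": 0, "y": 0.0005, "z": 0, "rx": 0, "ry": 0, "rz": -0.005}, {"fingers": 0.015, "x": 0, "y": 0.0005, "z": 0, "rx": 0, "ry": 0, "rz": -0.005}]'

```text
time: 10.4
ee_pos: [597.5, -60.6, 93.8]
ee_rot: [0.487, 0.873, -0.002, -0.004]
force: [-16.5, -0.5, 13.4]
gripper_width: 0.231
gripper_force: 61.3
```

```bash
python3 -c "
from h import *
ang()
p=arm.get_image('scene')
cv2.imwrite('pics/c8.png',cv2.resize(p['image'][170:290,190:310],(600,600),interpolation=cv2.INTER_CUBIC))"
```

```text
t 10.4 ee [597.5 -60.6  93.8] yaw 0.553 F [-16.5  -0.5  13.4] w 0.231 gf 61.310774087905884
shift [0. 0. 0.] rz None
r 75.4 q 1.003 Ft -14.3 Fr -8.1 tq [0.01 2.69 0.62]
```

View pics/c8.png

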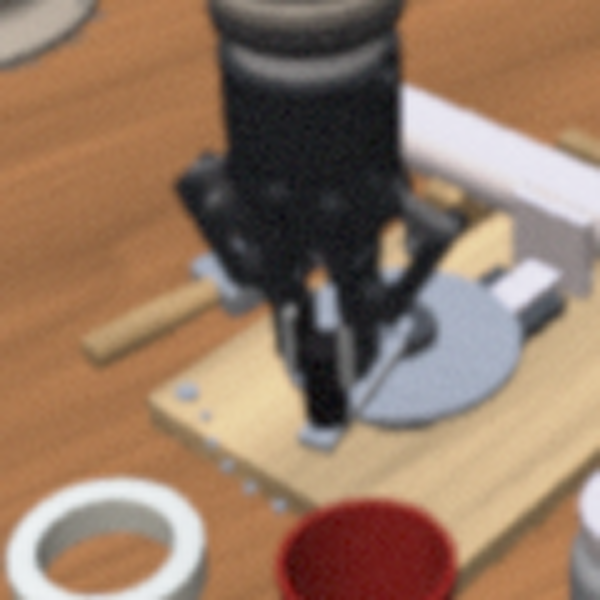

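The lever has moved on one pitch: the arm tip went from (283,428) to (320,438). Everything else is where it was.

```bash
python3 -c "
from workcell import arm
print(arm.hand_in())"
```

```text
the job is handed in; nothing more can be done
None
```

I pressed the plunger to its stop and let it up, then brought the lever from zero to its fifth click (about 1.0 rad measured) and handed the job in at about 10 s, still gripping the knob; the judge's result was not shown.

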